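# Pack the second layer of a bobbin box, close its nested lids and lift the outer lid alone

## Robot

A 6-joint arm with a two-finger parallel gripper is mounted at the origin on the work surface. World frame = base frame: x ahead of the robot, y to its left, z up, the work surface at z = 0. Lengths are in m, angles in rad, forces in N, time in s.
With the tool pointing down it reaches from about 0.275 to 0.775 m from the base axis. Payload 14.6 kg.
Tool frame: the origin (TCP) lies on the mounting face of the last link; the fingertips stand 173 mm ahead of it and the grasp point (between the pads) lies 155 mm ahead of it; z points along the fingers, y is the line along which they close (so a half turn about z gives the same grasp; the last joint's range is limited). The gripper opens to 85 mm and grips with 20 to 120 N. Pads are 22 mm wide; open, the fingers measure 114 mm over their backs; the gripper's body (76 mm by 85 mm) begins 54 mm behind the grasp point. The pads swing forward as they close: fully open they stand 13 mm farther back than shut.
Start: joints at [0.973, 0.263, -0.048, 1.259, 0, 1.415], TCP at [0.225, 0.474, 0.405] pointing down, gripper open.
Joint ranges: [-2.65, 2.65], [-0.89, 1.7], [-1.18, 1.37], [-2.13, 2.11], [-1.35, 1.29], [-3.14, 3.14]. Speed limits (rad/s): [1.89, 1.89, 2.57, 2.79, 3.14, 3.14].

## Interface

Orientations are given as a 3x3 rotation matrix whose columns are the frame's x, y, z axes.
In Python, from station import sensors, cams, workorder gives the robot as it stands.
- The arm moves only by the shell command python3 -m inch 'ROWS'. ROWS is JSON, a list that holds one entry, the list of rows, each a list of 5 numbers: the opening, from -1 (shut) to 1 (fully open), then the shift along the tool's x, y, z as a fraction of full scale, then the turn about the tool's z as a fraction of full scale. In form: [[[gripper, x, y, z, turn], ...]]. A call has 1 to 20 rows; each row shifts and turns the commanded pose from where the row before left it, along the tool's axes as they then stand; what a row does not reach is not made up. Full scale, the value 1, is 5 cm for a shift and 4 degrees for a turn. A row lasts 1/10 s, in which the tool goes at most 50 mm and 8.59 degrees, less where a joint would pass 70% of its speed; a pose out of reach is approached as far as the arm can. A call with a number of a shift or a turn outside -1 to 1 is refused whole. A call with a gripper value outside its range is refused whole. The fingers move at their own pace and stop on an object; the grip force is fixed at half the most. Time passes only in rows, so rows that do not move let the fingers close. It gives the time, the measured TCP pose, the force, the opening and the grip force at its end, in the units of the state.
- sensors.read_state(): the state, without advancing time (a new reading comes with each control period).
- cams.get_image(name): name is "scene" or "top"; returns the picture (420x560x3 uint8, blue, green, red); there is no depth.
- cams.camera_params(name): a dict with "intrinsics" (3x3 intrinsics, pixels), "D" ([k1, k2, p1, p2, k3] as OpenCV has them; the pictures are not rectified), "xyz" and "attitude" of the camera in the world. Camera axes: x right, y up, looking along -z (the intrinsics and any distortion apply to the point x, -y, -z); pixel columns grow to the right and rows downward; lengths in m; the calibration is good to about 2 mm. A picture is of the moment at which its call begins. camera_params takes no time and is no camera call.
- workorder.close_job(): hands the job in; it is judged then, once.
The state is a dict: "time_s": time; "q": joint angles; "joint_vel": joint speeds; "effort": joint torques, N m; "ee_pos": TCP position; "tcp_rot": TCP orientation; "force": force on the tool from outside, world axes, zero at the start; "torque": the same for the moment, N m; "gripper_width": opening from 0.0 (shut) to 1.0 (fully open); "grasp_force": force on a finger pad.
Only numpy, scipy, OpenCV 4.12 (cv2) and the standard library are available. Lean on these libraries where they do the work, as an engineer would, in place of code of your own. Each camera call takes 0.05 s, during which the arm holds its last target. There are 200 camera calls.

## Task

Finish packing the plywood bobbin box: lay the brown separator card flat on the tray already in it, set the loose tray of red, orange and yellow bobbins on the card, then pick up the two nested lids together by the inner lid's silver tabs and lower them, still nested, onto the box and let go. Then take the green outer lid by its knob and lift it alone, straight up and level, leaving the inner lid seated and undisturbed in the box, and finish while still holding the outer lid still, about a hand's breadth (8 to 10 cm) above where it sat, so that the bill can be laid in the inner lid. Drop nothing, and leave the other things on the counter where they are.

Things in the scene. Friction and masses are not known exactly. Their poses are not given: they have to be found in the camera images.
- box: Open plywood box, fixed. Outside 164 (x) by 80 (y) by 57 mm high, walls and floor 4 mm, inside 156 by 72. At mid-length both long walls have a finger slot 60 mm wide, open at the top and down to 8 mm above the counter, for fingers beside a layer. Origin: centre of its underside, on the counter; x along its length, z up. It and all the packing things look the same after a half turn.
- tray_low_c (a point): Centre of the lower layer, already lying in the box: a white tray of green and blue bobbins, 144 by 64 by 16 mm high, its top 20 mm above the counter.
- card_c (a point): Centre of the brown corrugated separator card, 144 (x) by 64 (y) by 6 mm thick, 30 g, lying flat on the counter. Pinched across its 64 mm width at mid-length. In place, its centre lies 23 mm above the counter.
- tray_up_c (a point): Centre of the loose white tray of red, orange and yellow bobbins (the next layer), one solid flat-topped piece 144 (x) by 64 (y) by 16 mm high, about 150 g, standing on the counter. Pinched across its 64 mm width at mid-length. In place, its centre lies 34 mm above the counter.
- inner_c (a point): Inner lid: aluminium pan 144 (x) by 64 (y) by 18 mm, walls 3; at mid-length of each long side a tab 30 mm long rises to 22 mm above its underside. Point: mid-lid, 11 mm above its underside. About 120 g. Starts on the counter, outer lid lying on its rim. Pinched across 64 mm at the tabs, the outer lid rides along. Goes into the box with 4 to 6 mm play, onto the upper tray, this point 53 mm up.
- outer_knob (a point): Centre of the wooden knob (26 mm across, 28 tall) on the middle of the green outer lid, 14 mm above its top face. Lid 180 (x) by 94 (y), about 120 g, skirt 14 mm deep going outside the box walls with 4 to 5 mm play; finger notches 48 mm wide at mid-length, in to 26 mm from the middle line. Nested: loose on the inner lid's rim, top face level with the tabs' tops, this point 25 mm above inner_c.
- reel_blue: Bystander: blue reel with white flanges, 32 mm diameter, 42 mm tall, standing. Origin at its foot.
- reel_red: Bystander: red reel with white flanges, 32 mm diameter, 42 mm tall, standing. Origin at its foot.
- glue: Bystander: small white glue bottle with orange cap, 30 mm diameter, 62 mm tall. Origin at its foot.
- pencil_cup: Bystander: blue cup of pencils, 72 mm diameter, 165 mm tall. Origin at its foot.
- stapler: Bystander: red and black stapler, 125 by 36 by 48 mm tall. Origin at its foot.
- calculator: Bystander: grey calculator lying flat, 140 by 80 by 15 mm. Origin under its centre.
- tape: Bystander: roll of yellow tape lying flat, 96 mm diameter, 48 mm tall. Origin under its centre.

How it is judged:
By the outcome, as a careful person would: the job done as asked, in the order asked, and still so for the second after the job is handed in, while the arm keeps its last pose, push and grip.
It also fails if it takes over 72 s, if anything falls off the work surface, if the arm or the gripper's body presses on something with over 40 N, if the wrist force passes 120 N, or if a joint passes its speed limit or range.

## Working session

There is one attempt and no reset: what is moved stays moved. The work goes in short steps, Python scripts to look and compute and a shell command to move; the robot and the scene stay as the last step left them, time stands still between calls to the robot, and variables do not carry over. Pictures are saved under pics/ and viewed, at most 10 in all, crops included, and the job is handed in when it is done.

```bash
mkdir -p pics; ls; python3 - <<'E'
from station import sensors,cams
import cv2
for n in("scene","top"):
    cv2.imwrite(f"pics/{n}0.png",cams.get_image(n)); print(cams.camera_params(n))
s=sensors.read_state();print(s)
E
```

```text
pics
{'intrinsics': array([[477.14082225,   0.        , 275.65987985],
       [  0.        , 477.14082225, 209.62363711],
       [  0.        ,   0.        ,   1.        ]]), 'D': array([-0.102946,  0.      ,  0.      ,  0.      ,  0.      ]), 'xyz': array([ 1.15822788, -0.32156285,  0.85703705]), 'attitude': array([[ 0.47216086, -0.65522133,  0.58970258],
       [ 0.88135516,  0.36352585, -0.30176486],
       [-0.01664936,  0.66221897,  0.74912538]])}
{'intrinsics': array([[436.92601528,   0.        , 286.83173289],
       [  0.        , 436.92601528, 216.12869766],
       [  0.        ,   0.        ,   1.        ]]), 'D': array([-0.05700731,  0.        ,  0.        ,  0.        ,  0.        ]), 'xyz': array([0.39121891, 0.02035085, 1.25718645]), 'attitude': array([[-0.01595287,  0.99251377, -0.12108639],
       [-0.99979798, -0.01435335,  0.01407052],
       [ 0.01222719,  0.1212864 ,  0.99254224]])}
{'time_s': 0.1, 'q': array([ 9.72694102e-01,  2.63489731e-01, -4.88435900e-02,  1.25942737e+00,
        1.71374809e-05,  1.41550694e+00]), 'joint_vel': array([ 0.00154665, -0.00096123,  0.00114578,  0.00056749,  0.00021344,
       -0.0007305 ]), 'effort': array([ 4.15547649e-03, -6.38576889e+01,  3.85063469e+01,  9.88540531e-03,
       -5.05818559e-05,  2.06451517e-05]), 'ee_pos': array([0.22490676, 0.4742993 , 0.40427649]), 'tcp_rot': array([[-9.03549937e-01,  4.28482440e-01, -5.57171621e-04],
       [ 4.28482770e-01,  9.03549609e-01, -7.87305768e-04],
       [ 1.66085504e-04, -9.50108516e-04, -9.99999535e-01]]), 'force': array([0.13150133, 0.8001147 , 0.28224673]), 'torque': array([-0.00694651, -0.00639488, -0.00842056]), 'grasp_force': 0.0, 'gripper_width': 1.0011198709164053}
```

View pics/top0.png

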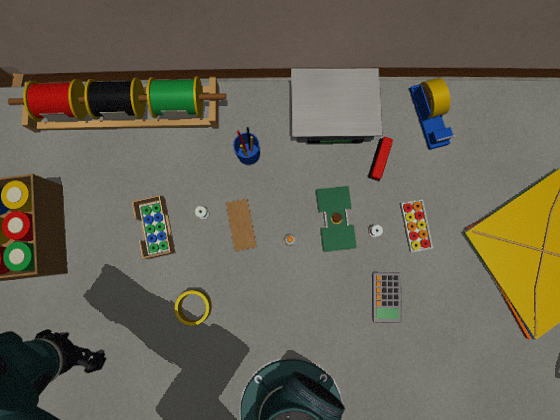

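View pics/scene0.png

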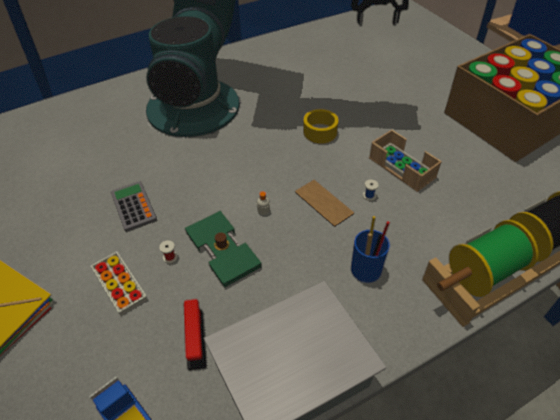

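The top view shows the box at (154,227), card (241,224), lids (336,218) and loose tray (416,226). The blue reel is at (201,212), glue at (290,240) and red reel at (376,230). Next I rectify patches around each and fit rectangles.

```bash
cat > h.py <<'E'
import numpy as np,cv2
from station import sensors,cams
def P(n):
    c=cams.camera_params(n);R=c["attitude"]@np.diag([1,-1,-1.]);return c["intrinsics"],c["D"],R,c["xyz"]
def proj(n,X):
    K,D,R,t=P(n);return cv2.projectPoints(np.asarray(X,float).reshape(-1,3),cv2.Rodrigues(R.T)[0],-R.T@t,K,D)[0].reshape(-1,2)
def unproj(n,uv,z):
    K,D,R,t=P(n);p=cv2.undistortPoints(np.asarray(uv,float).reshape(-1,1,2),K,D).reshape(-1,2)
    d=np.c_[p,np.ones(len(p))]@R.T
    return t+d*((z-t[2])/d[:,2])[:,None]
def patch(n,img,c,z,size=.2,px=266):
    g=(np.arange(px)/(px-1)-.5)*size   # rows: x decreasing, cols: y decreasing
    X=np.stack(np.broadcast_arrays(c[0]-g[:,None],c[1]-g[None],z),-1)
    m=proj(n,X).reshape(px,px,2).astype(np.float32)
    return cv2.remap(img,m[...,0],m[...,1],cv2.INTER_CUBIC)
def rect(n,mask,z):
    cs,_=cv2.findContours(mask.astype(np.uint8),cv2.RETR_EXTERNAL,cv2.CHAIN_APPROX_NONE)
    c=max(cs,key=cv2.contourArea).reshape(-1,2)
    w=unproj(n,c,z)[:,:2]
    (cx,cy),(a,b),_=r=cv2.minAreaRect((w*1000).astype(np.float32))
    bp=cv2.boxPoints(r);e=max([bp[1]-bp[0],bp[2]-bp[1]],key=np.linalg.norm)
    return np.array([cx,cy])/1000,sorted([a,b]),np.degrees(np.arctan2(e[1],e[0]))%180
E
python3 - <<'E'
from h import *
I={n:cv2.imread(f"pics/{n}0.png") for n in("top","scene")}
guess=dict(box=((154,227),.057),lid=((336,218),.022),card=((241,224),.006),tray=((416,226),.016))
W={k:unproj("top",u,z)[0] for k,(u,z) in guess.items()}
ps=[]
for k,n in(("box","top"),("lid","top"),("card","top"),("box","scene"),("lid","scene"),("tray","top")):
    c=W[k];z=guess[k][1];p=patch(n,I[n],c,z);print(k,c)
    cv2.putText(p,k+n,(5,15),0,.4,(0,0,255));ps.append(p)
    if n=="top":
        h=cv2.cvtColor(I[n],cv2.COLOR_BGR2HSV);u=guess[k][0];roi=np.zeros(h.shape[:2],bool);roi[u[1]-45:u[1]+45,u[0]-22:u[0]+22]=1
        H,S,V=[h[...,i].astype(int) for i in range(3)]
        m={"box":(S>70),"lid":(H>50)&(H<95)&(S>90),"card":(H<25)&(S>70),"tray":(S>70)|(V>170)}[k]&roi
        print(rect(n,m,z))
cv2.imwrite("pics/p0.png",np.vstack([np.hstack(ps[:3]),np.hstack(ps[3:])]))
E
```

```text
box [0.51268225 0.37090166 0.057     ]
(array([0.5149389 , 0.37463773]), [92.76934051513672, 167.4828338623047], np.float32(11.380586))
lid [ 0.53450117 -0.13733494  0.022     ]
(array([ 0.53457129, -0.13627768]), [93.40115356445312, 178.29832458496094], np.float32(5.5235868))
card [0.52295491 0.13482894 0.006     ]
(array([0.52176965, 0.13604893]), [64.02986907958984, 143.7888641357422], np.float32(10.439005))
box [0.51268225 0.37090166 0.057     ]
lid [ 0.53450117 -0.13733494  0.022     ]
tray [ 0.50863181 -0.36867597  0.016     ]
(array([ 0.51034494, -0.36922595]), [58.41572570800781, 141.3358154296875], np.float32(9.05364))
```

View pics/p0.png

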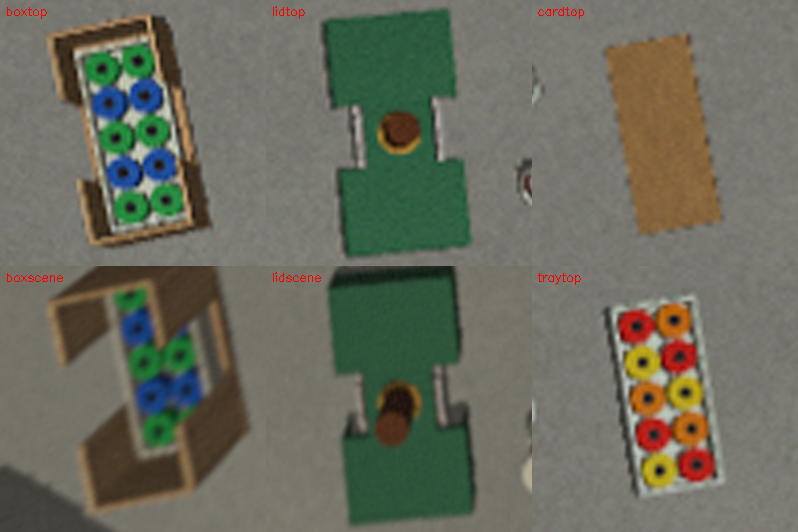

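The patches are clean. The box rim and both trays show, the lid tabs are clear of the green lid in its notches, and there is free space around everything. I now refine the box rim fit, the tray fit and the tabs.

```bash
cat >> h.py <<'E'
def local(pose,L):
    x,y,t=pose;c,s=np.cos(t),np.sin(t);L=np.asarray(L,float)
    return np.c_[x+c*L[:,0]-s*L[:,1],y+s*L[:,0]+c*L[:,1],L[:,2]]
def samp(img,uv):
    m=uv.astype(np.float32).reshape(1,-1,2);return cv2.remap(img.astype(np.float32),m[...,0],m[...,1],cv2.INTER_LINEAR)[0]
E
python3 - <<'E'
from h import *
from scipy.optimize import minimize
I={n:cv2.imread(f"pics/{n}0.png").astype(np.float32) for n in("top","scene")}
def loop(hx,hy,z,gap):
    a=np.arange(-hx,hx+.001,.002);b=np.arange(-hy,hy+.001,.002);a=a[abs(a)>gap]
    return np.array([(u,s*hy,z) for s in(-1,1) for u in a]+[(s*hx,v,z) for s in(-1,1) for v in b])
def box(p,cams=("top","scene")):
    L=loop(.080,.038,.057,.032)
    return -sum(np.mean(samp(I[n][...,2]-.3*I[n][...,0],proj(n,local(p,L)))) for n in cams)
for cs in(("top",),("scene",),("top","scene")):
    r=minimize(box,[.513,.380,np.radians(11)],args=(cs,),method="Nelder-Mead",options=dict(initial_simplex=np.array([[.513,.38,.19],[.519,.38,.19],[.513,.386,.19],[.513,.38,.25]])))
    print("box",cs,r.x[:2].round(4),np.degrees(r.x[2]).round(2),r.fun)
h=cv2.cvtColor(I["top"].astype(np.uint8),cv2.COLOR_BGR2HSV)
for k,(u,v),z in(("low",(154,227),.020),("up",(416,226),.016)):
    m=np.zeros(h.shape[:2],np.uint8);m[v-30:v+30,u-19:u+19]=(h[v-30:v+30,u-19:u+19,1]>120)
    if k=="low": m&=(h[...,0]>35)
    m=cv2.morphologyEx(m,cv2.MORPH_CLOSE,np.ones((7,7)))
    print(k,rect("top",m,z))
# edge fits of rectangles (contrast in/out) for tray, lid, card in both cams
def edge(p,n,hx,hy,z,ch):
    f=lambda d:samp(I[n] @ np.array(ch,np.float32),proj(n,local(p,loop(hx+d,hy+d,z,.026))))
    return np.mean(f(-.002)-f(.003))
for k,p0,hx,hy,z,ch in(("up",[.510,-.369,9],.072,.032,.016,[.33,.33,.33]),("lid",[.5346,-.1363,5.5],.09,.047,.022,[0,.5,-1]),("card",[.5218,.136,10.4],.072,.032,.006,[-1,0,1])):
  for cs in(("top",),("scene",)):
    p=np.array([p0[0],p0[1],np.radians(p0[2])])
    r=minimize(lambda q:-sum(edge(q,n,hx,hy,z,ch) for n in cs),p,method="Nelder-Mead",options=dict(initial_simplex=p+np.array([[0,0,0],[.005,0,0],[0,.005,0],[0,0,.05]])))
    print(k,cs,r.x[:2].round(4),np.degrees(r.x[2]).round(2),r.fun)
E
```

```text
box ('top',) [0.5153 0.381 ] 11.75 -125.64775085449219
box ('scene',) [0.5139 0.3803] 11.55 -105.56940460205078
box ('top', 'scene') [0.5148 0.3808] 11.74 -229.19210815429688
low (array([0.51572156, 0.3803476 ]), [54.12346649169922, 133.51031494140625], np.float32(11.751905))
up (array([ 0.51090607, -0.36973941]), [54.51552200317383, 133.67767333984375], np.float32(8.974787))Traceback (most recent call last):
  File "<stdin>", line 26, in <module>
    res = _minimize_neldermead(fun, x0, args, callback, bounds=bounds,
                               **options)
    fsim[k] = func(sim[k])
              ~~~~^^^^^^^^
    fx = function(np.copy(x), *(wrapper_args + args))
  File "<stdin>", line 26, in <lambda>
  File "<stdin>", line 26, in <genexpr>
  File "<stdin>", line 22, in edge
ValueError: operands could not be broadcast together with shapes (152,) (172,)
```

Box, trays, card and lid all agree between methods and cameras within about 1.5 mm, and the fitted sizes match those given. Now a planning helper.

```bash
cat >> h.py <<'E'
OBJ=dict(box=(.5148,.3808,11.74),card=(.5218,.136,10.44),tray=(.5109,-.3697,9.0),lid=(.5346,-.1363,5.5))
def plan(o,z=None):
    x,y,a=OBJ[o] if isinstance(o,str) else o
    s=sensors.read_state();R=s["tcp_rot"];p=s["ee_pos"]
    ya=np.degrees(np.arctan2(R[1,1],R[0,1]));d=(a+90-ya+90)%180-90   # world ccw turn wanted
    t=np.radians(a+90)*1; y=np.array([np.cos(t),np.sin(t),0])*(1 if abs((a+90-ya+180)%360-180)<90 else -1)
    Rg=np.c_[np.cross(y,[0,0,-1]),y,[0,0,-1]]
    sh=Rg.T@(np.array([x,y_(o),z if z is not None else p[2]])-p)/.05
    print("t",round(s["time_s"],2),"pos",p.round(4),"turn",round(-d/4,3),"shift after turn",sh.round(3),"F",s["force"].round(1),"w",round(s["gripper_width"]*85,1),"g",round(s["grasp_force"],1),"tilt",np.degrees(R[:2,2]).round(2),"q6",round(s["q"][5],2))
def y_(o): return OBJ[o][1] if isinstance(o,str) else o[1]
E
python3 -c "
from h import *
plan('card',.30)"
```

```text
t 0.1 pos [0.2249 0.4743 0.4043] turn -8.953 shift after turn [-4.614 -7.73   2.086] F [0.1 0.8 0.3] w 85.1 g 0.0 tilt [-0.03 -0.05] q6 1.42
```

```bash
python3 -m inch '[[[1,0,0,0,-0.5],[1,0,0,0,-1],[1,0,0,0,-1],[1,0,0,0,-1],[1,0,0,0,-1],[1,0,0,0,-1],[1,0,0,0,-1],[1,0,0,0,-1],[1,0,0,0,-1],[1,0,0,0,-0.45],[1,-0.15,-0.25,0.1,0],[1,-0.3,-0.5,0.2,0],[1,-0.5,-0.8,0.2,0],[1,-0.5,-0.8,0.2,0],[1,-0.5,-0.8,0.2,0],[1,-0.5,-0.8,0.2,0],[1,-0.5,-0.8,0.2,0],[1,-0.4,-0.8,0.2,0],[1,-0.4,-0.6,0.2,0],[1,-0.4,-0.6,0.2,0]]]'; python3 -c "
from h import *
plan('card',.20)"
```

```text
time_s: 2.1
ee_pos: [0.4909, 0.1775, 0.3089]
tcp_rot: [[-0.984, -0.179, -0.0], [-0.179, 0.984, -0.0], [0.0, -0.0, -1.0]]
force: [0.3, -0.1, 0.6]
gripper_width: 1.001
grasp_force: 0.0
t 2.1 pos [0.4909 0.1775 0.3089] turn -0.034 shift after turn [-0.458 -0.929  2.179] F [ 0.3 -0.1  0.6] w 85.1 g 0.0 tilt [-0.02 -0.01] q6 0.01
```

```bash
python3 -m inch '[[[1,-0.25,-0.45,0.4,-0.03],[1,-0.2,-0.4,0.5,0],[1,-0.01,-0.08,0.5,0],[1,0,0,0.4,0],[1,0,0,0.2,0],[1,0,0,0.1,0],[1,0,0,0,0]]]'; python3 -c "
from h import *
plan('card',.170)"
```

```text
time_s: 2.8
ee_pos: [0.5211, 0.1383, 0.2046]
tcp_rot: [[-0.983, -0.183, -0.0], [-0.183, 0.983, -0.0], [0.0, -0.0, -1.0]]
force: [0.1, -0.4, 0.6]
gripper_width: 1.004
grasp_force: 0.0
t 2.8 pos [0.5211 0.1383 0.2046] turn 0.024 shift after turn [-0.005 -0.049  0.693] F [ 0.1 -0.4  0.6] w 85.3 g 0.0 tilt [-0.02 -0.  ] q6 -0.08
```

```bash
python3 -m inch '[[[1,0,-0.05,0.3,0.02],[1,0,0,0.25,0],[1,0,0,0.14,0],[1,0,0,0,0],[-1,0,0,0,0],[-1,0,0,0,0],[-1,0,0,0,0],[-1,0,0,0,0],[-1,0,0,0,0],[-1,0,0,0,0]]]'; python3 -c "
from h import *
plan('card',.170)"
```

```text
time_s: 3.8
ee_pos: [0.5218, 0.1361, 0.1717]
tcp_rot: [[-0.983, -0.182, 0.002], [-0.182, 0.983, 0.0], [-0.002, -0.0, -1.0]]
force: [-5.2, -0.0, 17.1]
gripper_width: 0.716
grasp_force: 60.7
t 3.8 pos [0.5218 0.1361 0.1717] turn 0.009 shift after turn [ 0.001 -0.002  0.034] F [-5.2 -0.  17.1] w 60.9 g 60.7 tilt [0.1  0.02] q6 -0.08
```

```bash
python3 -m inch '[[[-1,0,0,-0.05,0],[-1,0,0,-0.1,0],[-1,0,0,-0.2,0],[-1,0,0,-0.4,0],[-1,0,0,-0.4,0],[-1,0,0,-0.4,0],[-1,0,0,-0.2,0],[-1,0,0,-0.1,0],[-1,0,0,0,0]]]'; python3 - <<'E'
from h import *
plan('card',.27)
a=cams.get_image("top");b=cams.get_image("scene")
f=lambda i,n:(lambda u:cv2.resize(i[max(0,u[1]-60):u[1]+60,u[0]-60:u[0]+60],(400,400),interpolation=cv2.INTER_CUBIC))(proj(n,[[.52,.136,.1]])[0].astype(int))
cv2.imwrite("pics/c1.png",np.hstack([f(a,"top"),f(b,"scene")]))
E
```

```text
time_s: 4.7
ee_pos: [0.5217, 0.136, 0.263]
tcp_rot: [[-0.983, -0.182, 0.001], [-0.182, 0.983, 0.0], [-0.001, -0.0, -1.0]]
force: [-0.6, 0.2, -0.3]
gripper_width: 0.707
grasp_force: 64.7
t 4.7 pos [0.5217 0.136  0.263 ] turn 0.007 shift after turn [-0.002 -0.001 -0.141] F [-0.6  0.2 -0.3] w 60.1 g 64.7 tilt [0.03 0.  ] q6 -0.08
```

View pics/c1.png

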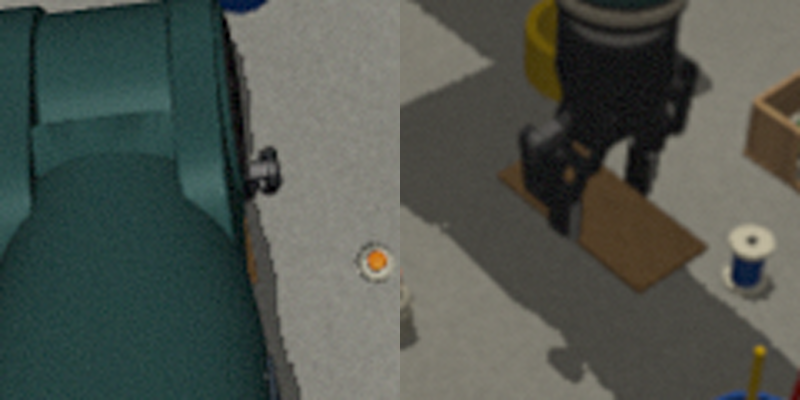

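The scene view shows the card level between the fingers, near corner at (640,292) and right corner at (707,247) in the crop. I check its height and pose by projection.

```bash
python3 - <<'E'
from h import *
u=proj("scene",[[.52,.136,.1]])[0].astype(int)
print(u)
for z in(.003,.090,.094):
    L=[(sx*.072,sy*.032,z) for sx in(-1,1) for sy in(-1,1)]
    print(z,((proj("scene",local((.5218,.136,np.radians(10.44)),L))-u+60)*400/120+[400,0]).round())
plan('box',.263)
E
```

```text
[326 172]
0.003 [[496. 266.]
 [560. 227.]
 [629. 382.]
 [695. 338.]]
0.09 [[497. 180.]
 [565. 141.]
 [640. 297.]
 [709. 252.]]
0.094 [[497. 176.]
 [566. 137.]
 [640. 293.]
 [709. 248.]]
t 4.8 pos [0.5215 0.136  0.262 ] turn -0.318 shift after turn [-0.866  4.821 -0.019] F [ 0.2  0.1 -0.4] w 60.2 g 64.7 tilt [-0.05 -0.01] q6 -0.08
```

Card is held exactly as expected (168.7 mm below TCP). Carry it to the box.

```bash
python3 -m inch '[[[-1,-0.05,0.15,0,-0.32],[-1,-0.1,0.4,0,0],[-1,-0.1,0.6,0,0],[-1,-0.1,0.7,0,0],[-1,-0.1,0.7,0,0],[-1,-0.1,0.7,0,0],[-1,-0.1,0.65,0,0],[-1,-0.1,0.5,0,0],[-1,-0.1,0.3,0,0],[-1,-0.02,0.12,0,0],[-1,0,0,0,0],[-1,0,0,0,0]]]'; python3 -c "
from h import *
plan('box',.1935)"
```

```text
time_s: 6.0
ee_pos: [0.5152, 0.3803, 0.2624]
tcp_rot: [[-0.979, -0.204, -0.001], [-0.204, 0.979, -0.001], [0.001, -0.0, -1.0]]
force: [-0.3, -0.6, -0.5]
gripper_width: 0.706
grasp_force: 64.7
t 6.0 pos [0.5152 0.3803 0.2624] turn 0.003 shift after turn [0.007 0.012 1.377] F [-0.3 -0.6 -0.5] w 60.1 g 64.7 tilt [-0.03 -0.03] q6 0.3
```

```bash
python3 -m inch '[[[-1,0.005,0.01,0.15,0],[-1,0,0,0.3,0],[-1,0,0,0.3,0],[-1,0,0,0.25,0],[-1,0,0,0.2,0],[-1,0,0,0.1,0],[-1,0,0,0.05,0],[-1,0,0,0,0],[-1,0,0,0,0]]]'; python3 -c "
from h import *
plan('box',.1917)"
```

```text
time_s: 6.9
ee_pos: [0.5151, 0.3813, 0.1956]
tcp_rot: [[-0.979, -0.204, 0.001], [-0.204, 0.979, 0.0], [-0.001, 0.0, -1.0]]
force: [-0.2, -0.4, 0.4]
gripper_width: 0.71
grasp_force: 64.7
t 6.9 pos [0.5151 0.3813 0.1956] turn 0.003 shift after turn [ 0.009 -0.009  0.079] F [-0.2 -0.4  0.4] w 60.3 g 64.7 tilt [0.04 0.02] q6 0.31
```

```bash
python3 -m inch '[[[-1,0,0,0.06,0],[-1,0,0,0,0],[0.5,0,0,0,0],[0.5,0,0,0,0],[1,0,0,0,0],[1,0,0,0,0],[1,0,0,0,0],[1,0,0,0,0],[1,0,0,-0.2,0],[1,0,0,-0.4,0],[1,0,0,-0.8,0],[1,0,0,-0.8,0],[1,0,0,-0.4,0],[1,0,0,-0.1,0]]]'; python3 -c "
from h import *
plan('tray',.30)"
```

```text
time_s: 8.3
ee_pos: [0.5153, 0.3814, 0.3306]
tcp_rot: [[-0.979, -0.204, 0.004], [-0.204, 0.979, 0.002], [-0.004, 0.001, -1.0]]
force: [0.8, -0.3, -0.3]
gripper_width: 0.998
grasp_force: 0.0
t 8.3 pos [0.5153 0.3814 0.3306] turn 0.688 shift after turn [  2.436 -14.823   0.611] F [ 0.8 -0.3 -0.3] w 84.9 g 0.0 tilt [0.22 0.12] q6 0.31
```

```bash
python3 -m inch '[[[1,0.05,-0.3,0,0.35],[1,0.1,-0.6,0,0.34],[1,0.15,-0.9,0,0],[1,0.16,-1,0,0],[1,0.16,-1,0,0],[1,0.16,-1,0,0],[1,0.16,-1,0,0],[1,0.16,-1,0,0],[1,0.16,-1,0,0],[1,0.16,-1,0,0],[1,0.16,-1,0,0],[1,0.16,-1,0,0],[1,0.16,-1,0,0],[1,0.16,-1,0,0],[1,0.16,-0.9,0.2,0],[1,0.16,-0.7,0.2,0],[1,0.16,-0.4,0.2,0],[1,0.06,-0.1,0,0],[1,0,0,0,0]]]'; python3 - <<'E'
from h import *
a=cams.get_image("top");b=cams.get_image("scene");cv2.imwrite("pics/top1.png",a)
cv2.imwrite("pics/c2.png",np.hstack([patch("top",a,(.515,.381),.026,px=400),patch("scene",b,(.515,.381),.057,px=400)]))
plan('tray',.20)
E
```

```text
time_s: 10.2
ee_pos: [0.5035, -0.3683, 0.2963]
tcp_rot: [[-0.988, -0.154, -0.002], [-0.154, 0.988, 0.001], [0.001, 0.002, -1.0]]
force: [0.2, 0.6, 0.6]
gripper_width: 1.004
grasp_force: 0.0
t 10.3 pos [ 0.5043 -0.3671  0.2973] turn -0.001 shift after turn [-0.122 -0.072  1.946] F [0.5 0.8 0.4] w 85.1 g 0.0 tilt [-0.01  0.02] q6 -0.92
```

View pics/c2.png

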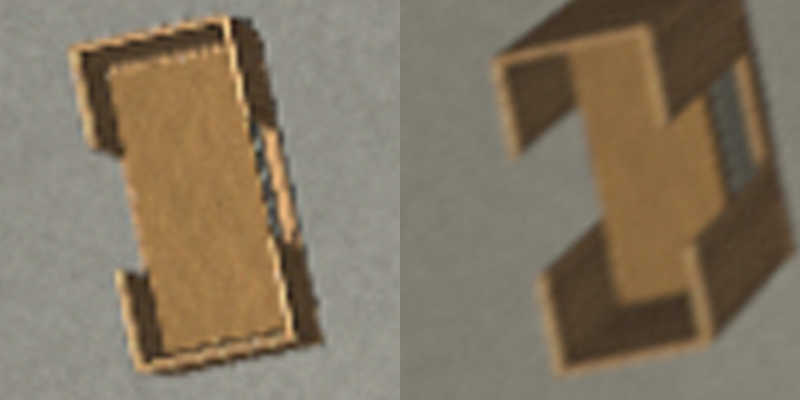

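The card lies flat in the box, spanning about (110,60) to (290,340) in the patch with even gaps at both ends. Now the tray.

```bash
python3 -m inch '[[[1,-0.12,-0.06,0.2,0],[1,0,0,0.5,0],[1,0,0,0.6,0],[1,0,0,0.5,0],[1,0,0,0.3,0],[1,0,0,0.2,0],[1,0,0,0.1,0],[1,0,0,0,0]]]'; python3 -c "
from h import *
plan('tray',.175)"
```

```text
time_s: 11.1
ee_pos: [0.5111, -0.3696, 0.177]
tcp_rot: [[-0.988, -0.157, -0.0], [-0.157, 0.988, 0.0], [0.0, 0.0, -1.0]]
force: [-0.2, 0.7, -0.4]
gripper_width: 1.0
grasp_force: 0.0
t 11.1 pos [ 0.5111 -0.3696  0.177 ] turn 0.004 shift after turn [ 0.004 -0.001  0.04 ] F [-0.2  0.7 -0.4] w 85.0 g 0.0 tilt [-0.01  0.01] q6 -0.91
```

```bash
python3 -m inch '[[[1,0,0,0.03,0],[-1,0,0,0,0],[-1,0,0,0,0],[-1,0,0,0,0],[-1,0,0,0,0],[-1,0,0,0,0],[-1,0,0,0,0]]]'; python3 -c "
from h import *
plan('tray',.27)"
```

```text
time_s: 11.8
ee_pos: [0.511, -0.37, 0.1768]
tcp_rot: [[-0.988, -0.156, 0.001], [-0.156, 0.988, -0.001], [-0.001, -0.001, -1.0]]
force: [-1.8, 2.8, 8.7]
gripper_width: 0.725
grasp_force: 64.4
t 11.8 pos [ 0.511  -0.37    0.1768] turn -0.003 shift after turn [ 1.000e-03  7.000e-03 -1.865e+00] F [-1.8  2.8  8.7] w 61.6 g 64.4 tilt [ 0.06 -0.05] q6 -0.91
```

```bash
python3 -m inch '[[[-1,0,0,-0.05,0],[-1,0,0,-0.1,0],[-1,0,0,-0.3,0],[-1,0,0,-0.5,0],[-1,0,0,-0.5,0],[-1,0,0,-0.4,0],[-1,0,0,-0.2,0],[-1,0,0,0,0]]]'; python3 -c "
from h import *
plan('box',.275)"
```

```text
time_s: 12.6
ee_pos: [0.5111, -0.3701, 0.2794]
tcp_rot: [[-0.988, -0.156, 0.002], [-0.156, 0.988, -0.001], [-0.001, -0.002, -1.0]]
force: [0.9, 0.1, -1.7]
gripper_width: 0.729
grasp_force: 65.6
t 12.6 pos [ 0.5111 -0.3701  0.2794] turn -0.688 shift after turn [-3.129 14.689  0.087] F [ 0.9  0.1 -1.7] w 62.0 g 65.6 tilt [ 0.09 -0.08] q6 -0.91
```

```bash
python3 -m inch '[[[-1,-0.03,0.15,0,-0.2],[-1,-0.08,0.35,0,-0.3],[-1,-0.12,0.55,0,-0.18],[-1,-0.15,0.7,0,0],[-1,-0.17,0.8,0,0],[-1,-0.17,0.8,0,0],[-1,-0.17,0.8,0,0],[-1,-0.17,0.8,0,0],[-1,-0.17,0.8,0,0],[-1,-0.17,0.8,0,0],[-1,-0.17,0.8,0,0],[-1,-0.17,0.8,0,0],[-1,-0.17,0.8,0,0],[-1,-0.17,0.8,0,0],[-1,-0.17,0.8,0,0],[-1,-0.17,0.8,0,0],[-1,-0.17,0.8,0,0],[-1,-0.17,0.8,0,0],[-1,-0.17,0.7,0,0],[-1,-0.17,0.6,0,0]]]';python3 -c "
from h import *
plan('box',.275)"
```

```text
time_s: 14.6
ee_pos: [0.5174, 0.3617, 0.2772]
tcp_rot: [[-0.979, -0.206, -0.002], [-0.206, 0.979, -0.001], [0.002, -0.0, -1.0]]
force: [0.9, -0.5, -2.0]
gripper_width: 0.724
grasp_force: 65.6
t 14.6 pos [0.5174 0.3617 0.2772] turn 0.031 shift after turn [-0.026  0.385  0.045] F [ 0.9 -0.5 -2. ] w 61.5 g 65.6 tilt [-0.09 -0.03] q6 0.27
```

```bash
python3 -m inch '[[[-1,-0.02,0.25,0,0.02],[-1,0,0.12,0,0],[-1,0,0.02,0.05,0],[-1,0,0,0,0],[-1,0,0,0,0]]]';python3 -c "
from h import *
plan('box',.2045)"
```

```text
time_s: 15.1
ee_pos: [0.5164, 0.3775, 0.2757]
tcp_rot: [[-0.98, -0.201, -0.0], [-0.201, 0.98, -0.0], [0.0, -0.0, -1.0]]
force: [0.3, -0.3, -1.2]
gripper_width: 0.723
grasp_force: 65.6
t 15.1 pos [0.5164 0.3775 0.2757] turn -0.041 shift after turn [0.018 0.071 1.423] F [ 0.3 -0.3 -1.2] w 61.4 g 65.6 tilt [-0.02 -0.02] q6 0.3
```

```bash
python3 -m inch '[[[-1,0.01,0.07,0.1,-0.03],[-1,0,0,0.2,0],[-1,0,0,0.25,0],[-1,0,0,0.25,0],[-1,0,0,0.25,0],[-1,0,0,0.2,0],[-1,0,0,0.1,0],[-1,0,0,0.06,0],[-1,0,0,0,0],[-1,0,0,0,0]]]';python3 -c "
from h import *
plan('box',.2028)"
```

```text
time_s: 16.1
ee_pos: [0.5153, 0.3819, 0.2056]
tcp_rot: [[-0.979, -0.204, 0.001], [-0.204, 0.979, 0.0], [-0.001, 0.0, -1.0]]
force: [-0.5, -0.5, -1.9]
gripper_width: 0.724
grasp_force: 65.6
t 16.1 pos [0.5153 0.3819 0.2056] turn 0.003 shift after turn [ 0.015 -0.019  0.056] F [-0.5 -0.5 -1.9] w 61.5 g 65.6 tilt [0.03 0.02] q6 0.31
```

```bash
python3 -m inch '[[[-1,0,-0.01,0.04,0],[-1,0,0,0.02,0],[-1,0,0,0,0]]]'
```

```text
time_s: 16.4
ee_pos: [0.5154, 0.3813, 0.2028]
tcp_rot: [[-0.979, -0.204, 0.001], [-0.204, 0.979, 0.0], [-0.001, 0.0, -1.0]]
force: [-1.7, -1.0, 5.3]
gripper_width: 0.724
grasp_force: 66.3
```

Contact felt (weight gone, light push). Release, rise and travel to the lids.

```bash
python3 -m inch '[[[0.5,0,0,-0.01,0],[0.6,0,0,0,0],[1,0,0,0,0],[1,0,0,0,0],[1,0,0,0,0],[1,0,0,-0.2,0],[1,0,0,-0.5,0],[1,0,0,-0.8,0],[1,0,0,-0.7,0],[1,0,0,-0.4,0],[1,0,0,-0.1,0]]]'; python3 -c "
from h import *
plan('lid',.32)"
```

```text
time_s: 17.5
ee_pos: [0.5155, 0.3814, 0.3409]
tcp_rot: [[-0.979, -0.204, 0.004], [-0.204, 0.979, 0.002], [-0.004, 0.001, -1.0]]
force: [-0.3, 0.8, -0.8]
gripper_width: 0.999
grasp_force: 0.0
t 17.5 pos [0.5155 0.3814 0.3409] turn 1.563 shift after turn [  0.613 -10.344   0.418] F [-0.3  0.8 -0.8] w 84.9 g 0.0 tilt [0.21 0.12] q6 0.3
```

```bash
python3 -m inch '[[[1,0,-0.2,0,0.5],[1,0.03,-0.5,0,0.6],[1,0.04,-0.8,0.02,0.46],[1,0.05,-1,0.02,0],[1,0.06,-1,0.02,0],[1,0.06,-1,0.02,0],[1,0.06,-1,0.02,0],[1,0.06,-1,0.02,0],[1,0.06,-1,0.02,0],[1,0.06,-1,0.05,0],[1,0.06,-0.9,0.05,0],[1,0.05,-0.6,0.05,0],[1,0.03,-0.3,0.05,0],[1,0,-0.05,0.05,0],[1,0,0,0,0]]]'; python3 - <<'E'
from h import *
a=cams.get_image("top");b=cams.get_image("scene");cv2.imwrite("pics/top2.png",a)
cv2.imwrite("pics/c3.png",np.hstack([patch("top",a,(.515,.381),.042,px=400),patch("scene",b,(.515,.381),.042,px=400)]))
plan('lid',.20)
E
```

```text
time_s: 19.0
ee_pos: [0.5379, -0.1353, 0.3173]
tcp_rot: [[-0.995, -0.095, -0.002], [-0.095, 0.995, 0.001], [0.001, 0.001, -1.0]]
force: [0.6, -0.6, -0.5]
gripper_width: 1.001
grasp_force: 0.0
t 19.1 pos [ 0.5382 -0.1345  0.318 ] turn 0.015 shift after turn [ 0.075 -0.028  2.359] F [ 0.3  0.2 -0.4] w 85.1 g 0.0 tilt [-0.03  0.03] q6 -0.49
```

View pics/c3.png

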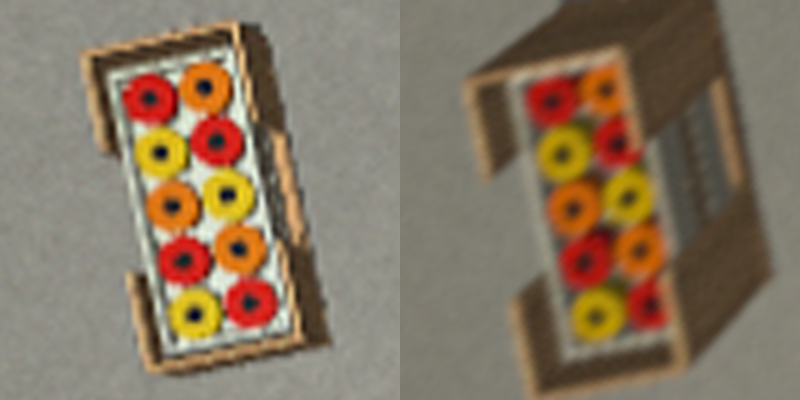

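The upper tray sits level inside the box, with bobbins from (150,97) to (250,302) centred between the walls. Before gripping I zoom on the lid tabs in the first pictures to check inner versus outer offset.

```bash
python3 - <<'E'
from h import *
ps=[]
for n in("top","scene"):
    i=cv2.imread(f"pics/{n}0.png");px=400;g=(np.arange(px)/(px-1)-.5)*.11
    X=np.stack(np.broadcast_arrays(-g[:,None],-g[None],.022),-1).reshape(-1,3); o=OBJ["lid"]
    m=proj(n,local((o[0],o[1],np.radians(o[2])),X)).reshape(px,px,2).astype(np.float32)
    p=cv2.remap(i,m[...,0],m[...,1],cv2.INTER_CUBIC)
    for v in(-.032,.032):
        c=int(200-v/.11*399);cv2.line(p,(c,0),(c,20),(0,0,255))
    for v in(-.024,-.015,.015,.024):
        c=int(200-v/.11*399);cv2.line(p,(0,c),(20,c),(0,0,255))
    ps.append(p)
cv2.imwrite("pics/c4.png",np.hstack(ps))
E
```

```text
(no output)
```

View pics/c4.png

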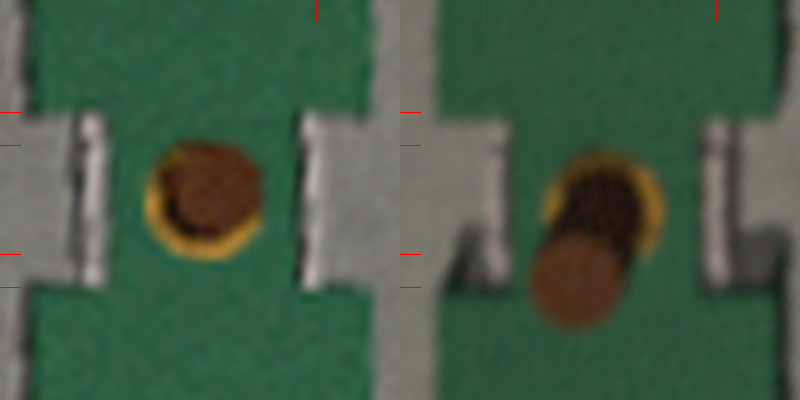

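Tab outer edges lie at about (83) and (322) in the top patch, so they straddle the middle within 1 mm. The knob base is about 1 mm off in x and y in both views. I adopt lid = (0.5337, −0.1373).

```bash
sed -i 's/lid=(.5346,-.1363,5.5)/lid=(.5337,-.1372,5.5)/' h.py; python3 -m inch '[[[1,0.09,-0.05,0.3,0.01],[1,0,0,0.6,0],[1,0,0,0.6,0],[1,0,0,0.4,0],[1,0,0,0.3,0],[1,0,0,0.2,0],[1,0,0,0,0],[1,0,0,0,0]]]'; python3 -c "
from h import *
plan('lid',.178)"
```

```text
time_s: 19.9
ee_pos: [0.5343, -0.1382, 0.1988]
tcp_rot: [[-0.995, -0.096, 0.0], [-0.096, 0.995, -0.0], [-0.0, -0.0, -1.0]]
force: [0.1, 0.0, 0.2]
gripper_width: 1.001
grasp_force: 0.0
t 19.9 pos [ 0.5343 -0.1382  0.1988] turn 0.001 shift after turn [0.01  0.021 0.415] F [0.1 0.  0.2] w 85.1 g 0.0 tilt [ 0.03 -0.01] q6 -0.5
```

```bash
python3 -m inch '[[[1,0.01,0.02,0.2,0],[1,0,0,0.15,0],[1,0,0,0.05,0],[1,0,0,0,0],[0.5,0,0,0,0],[0.3,0,0,0,0],[-1,0,0,0,0],[-1,0,0,0,0],[-1,0,0,0,0],[-1,0,0,0,0]]]'; python3 -c "
from h import *
plan('lid',.178)"
```

```text
time_s: 20.9
ee_pos: [0.5335, -0.1378, 0.1789]
tcp_rot: [[-0.995, -0.095, 0.001], [-0.095, 0.995, -0.0], [-0.001, -0.001, -1.0]]
force: [-2.6, -0.1, 7.2]
gripper_width: 0.728
grasp_force: 65.8
t 20.9 pos [ 0.5335 -0.1378  0.1789] turn -0.009 shift after turn [-0.004  0.011  0.017] F [-2.6 -0.1  7.2] w 61.9 g 65.8 tilt [ 0.04 -0.03] q6 -0.5
```

```bash
python3 -m inch '[[[-1,0,0,-0.05,0],[-1,0,0,-0.1,0],[-1,0,0,-0.15,0],[-1,0,0,-0.25,0],[-1,0,0,-0.3,0],[-1,0,0,-0.35,0],[-1,0,0,-0.35,0],[-1,0,0,-0.25,0],[-1,0,0,-0.15,0],[-1,0,0,-0.05,0],[-1,0,0,0,0]]]'; python3 -c "
from h import *
b=cams.get_image('scene')
p=[.5337,-.137,np.radians(5.5)]
i=cv2.imwrite('pics/c5.png',cv2.resize(b[120:300,140:340],(800,720))[:600])
plan('box',.279)"
```

```text
time_s: 22.0
ee_pos: [0.5335, -0.1377, 0.2782]
tcp_rot: [[-0.995, -0.095, 0.0], [-0.095, 0.995, -0.0], [-0.0, -0.0, -1.0]]
force: [-0.2, -0.5, -2.6]
gripper_width: 0.732
grasp_force: 66.5
t 22.05 pos [ 0.5334 -0.1376  0.2778] turn -1.568 shift after turn [-1.746 10.227 -0.024] F [ 0.5 -0.1 -3.3] w 62.2 g 66.5 tilt [-0.03  0.01] q6 -0.5
```

View pics/c5.png

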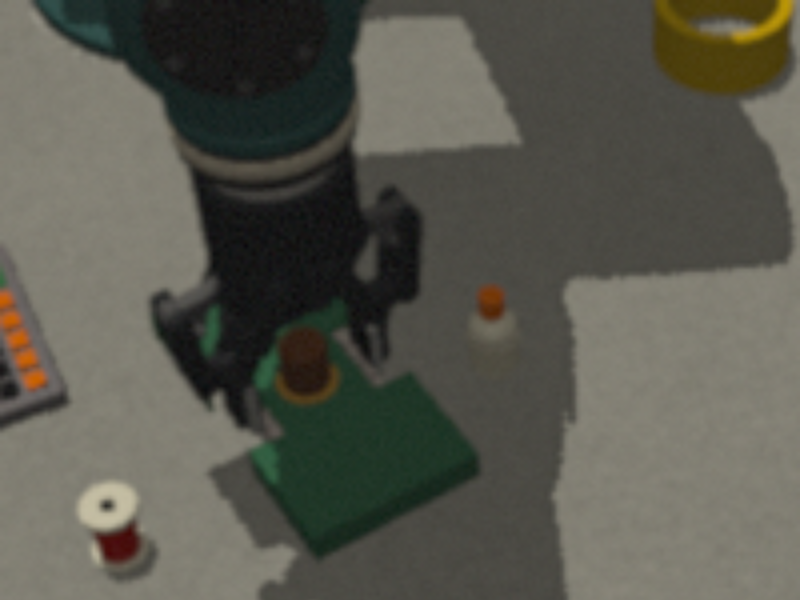

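Both lids hang level in the gripper, with the knob at (305,365) and green lid edges parallel; the weight of about 2.6–3.3 N fits 240 g. Carry gently.

```bash
python3 -m inch '[[[-1,-0.02,0.08,0,-0.1],[-1,-0.03,0.16,0,-0.2],[-1,-0.05,0.25,0,-0.2],[-1,-0.06,0.35,0,-0.2],[-1,-0.08,0.45,0,-0.2],[-1,-0.09,0.5,0,-0.2],[-1,-0.09,0.5,0,-0.2],[-1,-0.09,0.55,0,-0.15],[-1,-0.09,0.55,0,-0.1],[-1,-0.1,0.55,0,0],[-1,-0.1,0.55,0,0],[-1,-0.1,0.55,0,0],[-1,-0.1,0.55,0,0],[-1,-0.1,0.55,0,0],[-1,-0.1,0.55,0,0],[-1,-0.1,0.55,0,0],[-1,-0.1,0.55,0,0],[-1,-0.1,0.5,0,0],[-1,-0.1,0.5,0,0],[-1,-0.1,0.4,0,0]]]'; python3 -c "
from h import *
plan('box',.279)"
```

```text
time_s: 24.05
ee_pos: [0.5304, 0.3317, 0.278]
tcp_rot: [[-0.979, -0.204, -0.001], [-0.204, 0.979, 0.0], [0.0, 0.0, -1.0]]
force: [1.4, -1.0, -3.1]
gripper_width: 0.735
grasp_force: 66.5
t 24.05 pos [0.5304 0.3317 0.278 ] turn 0.011 shift after turn [ 0.106  1.024 -0.02 ] F [ 1.4 -1.  -3.1] w 62.5 g 66.5 tilt [-0.03  0.  ] q6 0.22
```

```bash
python3 -m inch '[[[-1,0.03,0.3,0,0],[-1,0.03,0.22,0,0],[-1,0.02,0.15,0,0],[-1,0.02,0.1,0,0],[-1,0,0.05,0,0],[-1,0,0,0,0],[-1,0,0,0,0]]]'; python3 -c "
from h import *
plan('box',.279)"
```

```text
time_s: 24.75
ee_pos: [0.5184, 0.3682, 0.2782]
tcp_rot: [[-0.979, -0.202, 0.0], [-0.202, 0.979, -0.0], [-0.0, -0.0, -1.0]]
force: [0.7, 0.7, -3.4]
gripper_width: 0.732
grasp_force: 66.5
t 24.75 pos [0.5184 0.3682 0.2782] turn -0.025 shift after turn [ 0.019  0.262 -0.015] F [ 0.7  0.7 -3.4] w 62.2 g 66.5 tilt [ 0.   -0.01] q6 0.29
```

```bash
python3 -m inch '[[[-1,0.01,0.12,0,-0.02],[-1,0.01,0.1,0.1,0],[-1,0,0.04,0.15,0],[-1,0,0,0.15,0],[-1,0,0,0.15,0],[-1,0,0,0.1,0],[-1,0,0,0,0],[-1,0,0,0,0]]]'; python3 -c "
from h import *
plan('box',.2209)"
```

```text
time_s: 25.55
ee_pos: [0.5147, 0.3811, 0.2457]
tcp_rot: [[-0.979, -0.204, -0.0], [-0.204, 0.979, -0.0], [0.0, -0.0, -1.0]]
force: [-0.9, -0.3, -3.5]
gripper_width: 0.73
grasp_force: 66.5
t 25.55 pos [0.5147 0.3811 0.2457] turn 0.001 shift after turn [-0.001 -0.005  0.496] F [-0.9 -0.3 -3.5] w 62.0 g 66.5 tilt [-0. -0.] q6 0.31
```

```bash
python3 -m inch '[[[-1,0,0,0.1,0],[-1,0,0,0.1,0],[-1,0,0,0.08,0],[-1,0,0,0.06,0],[-1,0,0,0.03,0],[-1,0,0,0,0],[-1,0,0,0,0]]]'; python3 -c "
from h import *
plan('box',.2209)"
```

```text
time_s: 26.25
ee_pos: [0.5147, 0.3811, 0.2273]
tcp_rot: [[-0.979, -0.204, 0.0], [-0.204, 0.979, 0.0], [-0.0, 0.0, -1.0]]
force: [0.5, -0.3, -2.6]
gripper_width: 0.728
grasp_force: 66.5
t 26.25 pos [0.5147 0.3811 0.2273] turn 0.003 shift after turn [-0.001 -0.007  0.127] F [ 0.5 -0.3 -2.6] w 61.9 g 66.5 tilt [0. 0.] q6 0.31
```

```bash
python3 -m inch '[[[-1,0,0,0.04,0],[-1,0,0,0.03,0],[-1,0,0,0.02,0],[-1,0,0,0,0],[-1,0,0,0,0]]]'; python3 -m inch '[[[-1,0,0,0.02,0],[-1,0,0,0.01,0],[-1,0,0,0,0]]]'
```

```text
time_s: 26.75
ee_pos: [0.5146, 0.3811, 0.2227]
tcp_rot: [[-0.979, -0.204, -0.0], [-0.204, 0.979, 0.0], [0.0, 0.0, -1.0]]
force: [0.1, -0.2, -2.9]
gripper_width: 0.731
grasp_force: 66.5
time_s: 27.05
ee_pos: [0.5146, 0.3811, 0.2211]
tcp_rot: [[-0.979, -0.204, -0.0], [-0.204, 0.979, -0.0], [0.0, -0.0, -1.0]]
force: [1.0, 0.4, -2.7]
gripper_width: 0.725
grasp_force: 66.5
```

```bash
python3 -m inch '[[[-1,0,0,0.015,0],[-1,0,0,0.01,0],[-1,0,0,0,0]]]'
```

```text
time_s: 27.35
ee_pos: [0.5146, 0.3811, 0.2209]
tcp_rot: [[-0.979, -0.204, 0.001], [-0.204, 0.979, 0.0], [-0.001, 0.0, -1.0]]
force: [-3.7, -1.5, 9.5]
gripper_width: 0.734
grasp_force: 67.9
```

Seated at exactly the predicted height. Release, rise, step aside to look.

```bash
python3 -m inch '[[[0.5,0,0,-0.01,0],[0.6,0,0,0,0],[1,0,0,0,0],[1,0,0,0,0],[1,0,0,0,0],[1,0,0,-0.2,0],[1,0,0,-0.5,0],[1,0,0,-0.8,0],[1,0,0,-0.6,0],[1,0.2,0.4,0,0],[1,0.5,0.7,0,0],[1,0.7,0.8,0,0],[1,0.5,0.8,0,0],[1,0.2,0.4,0,0],[1,0,0,0,0]]]'; python3 - <<'E'
from h import *
a=cams.get_image("top");b=cams.get_image("scene");cv2.imwrite("pics/top3.png",a);cv2.imwrite("pics/scene3.png",b)
ps=[]
for n,i in(("top",a),("scene",b)):
    px=400;g=(np.arange(px)/(px-1)-.5)*.2
    X=np.stack(np.broadcast_arrays(-g[:,None],-g[None],.064),-1).reshape(-1,3);o=OBJ["box"]
    m=proj(n,local((o[0],o[1],np.radians(o[2])),X)).reshape(px,px,2).astype(np.float32)
    ps.append(cv2.remap(i,m[...,0],m[...,1],cv2.INTER_CUBIC))
cv2.imwrite("pics/c6.png",np.hstack(ps))
h=cv2.cvtColor(a,cv2.COLOR_BGR2HSV);H,S,V=[h[...,i].astype(int) for i in range(3)]
u=proj("top",[[.515,.381,.064]])[0].astype(int);roi=np.zeros(H.shape,bool);roi[u[1]-45:u[1]+45,u[0]-24:u[0]+24]=1
print(rect("top",(H>50)&(H<95)&(S>90)&roi,.064));plan('box')
E
```

```text
time_s: 28.85
ee_pos: [0.3806, 0.5115, 0.3262]
tcp_rot: [[-0.978, -0.207, 0.0], [-0.207, 0.978, 0.001], [-0.0, 0.001, -1.0]]
force: [0.5, -0.3, -0.0]
gripper_width: 1.0
grasp_force: 0.0
(array([0.51487598, 0.37937253]), [95.79769897460938, 178.78590393066406], np.float32(11.47313))
t 28.95 pos [0.3826 0.5097 0.3259] turn 0.016 shift after turn [-2.064 -3.062  0.   ] F [-0.4 -0.6  0.1] w 84.8 g 0.0 tilt [0.02 0.01] q6 0.59
```

View pics/c6.png

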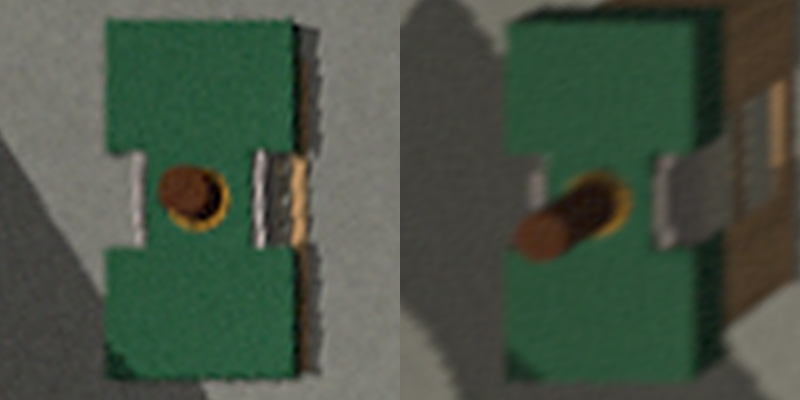

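The nested lids sit square on the box, green edges at 106–294 px and symmetric about the patch centre (200,200) in both views, with the tabs in the notches. Now back over the knob.

```bash
python3 -m inch '[[[1,-0.15,-0.2,0,0.02],[1,-0.3,-0.5,0,0],[1,-0.5,-0.7,0,0],[1,-0.5,-0.7,0,0],[1,-0.35,-0.5,0,0],[1,-0.2,-0.3,0.2,0],[1,-0.06,-0.16,0.3,0],[1,0,0,0.2,0],[1,0,0,0,0],[1,0,0,0,0]]]'; python3 -c "
from h import *
plan('box',.240)"
```

```text
time_s: 29.95
ee_pos: [0.5143, 0.3809, 0.2905]
tcp_rot: [[-0.979, -0.203, -0.0], [-0.203, 0.979, -0.0], [0.0, 0.0, -1.0]]
force: [1.2, 0.4, 0.5]
gripper_width: 0.998
grasp_force: 0.0
t 29.95 pos [0.5143 0.3809 0.2905] turn -0.01 shift after turn [-0.01  -0.005  1.01 ] F [1.2 0.4 0.5] w 84.8 g 0.0 tilt [-0.02 -0.  ] q6 0.31
```

```bash
python3 -m inch '[[[1,-0.01,0,0.15,-0.01],[1,0,0,0.3,0],[0.5,0,0,0.3,0],[0,0,0,0.15,0],[0,0,0,0.1,0],[0,0,0,0,0],[0,0,0,0,0]]]'; python3 -c "
from h import *
plan('box',.240)"
```

```text
time_s: 30.65
ee_pos: [0.5152, 0.3809, 0.241]
tcp_rot: [[-0.979, -0.203, 0.001], [-0.203, 0.979, 0.0], [-0.001, 0.0, -1.0]]
force: [0.9, -0.1, 0.7]
gripper_width: 0.497
grasp_force: 0.0
t 30.65 pos [0.5152 0.3809 0.241 ] turn -0.005 shift after turn [0.008 0.    0.019] F [ 0.9 -0.1  0.7] w 42.2 g 0.0 tilt [0.03 0.02] q6 0.3
```

```bash
python3 -m inch '[[[-0.15,0,0,0.01,0],[-0.25,0,0,0,0],[-0.35,0,0,0,0],[-1,0,0,0,0],[-1,0,0,0,0],[-1,0,0,0,0],[-1,0,0,0,0],[-1,0,0,0,0]]]'
```

```text
time_s: 31.45
ee_pos: [0.5152, 0.3807, 0.2404]
tcp_rot: [[-0.979, -0.203, 0.001], [-0.203, 0.979, 0.0], [-0.001, 0.0, -1.0]]
force: [-1.5, -0.4, 5.5]
gripper_width: 0.283
grasp_force: 58.7
```

```bash
python3 -m inch '[[[-1,0,0,-0.02,0],[-1,0,0,-0.04,0],[-1,0,0,-0.06,0],[-1,0,0,-0.08,0],[-1,0,0,-0.1,0],[-1,0,0,-0.1,0],[-1,0,0,-0.15,0],[-1,0,0,-0.2,0],[-1,0,0,-0.2,0],[-1,0,0,-0.2,0],[-1,0,0,-0.2,0],[-1,0,0,-0.15,0],[-1,0,0,-0.12,0],[-1,0,0,-0.1,0],[-1,0,0,-0.06,0],[-1,0,0,-0.02,0],[-1,0,0,0,0],[-1,0,0,0,0]]]'; python3 - <<'E'
from h import *
b=cams.get_image("scene");plan('box',.3304)
u=proj("scene",[[.515,.381,.1]])[0].astype(int)
cv2.imwrite("pics/c7.png",cv2.resize(b[max(0,u[1]-70):u[1]+70,u[0]-90:u[0]+90],(770,600),interpolation=cv2.INTER_CUBIC))
E
```

```text
time_s: 33.25
ee_pos: [0.5151, 0.3807, 0.3296]
tcp_rot: [[-0.979, -0.203, -0.0], [-0.203, 0.979, -0.0], [0.0, -0.0, -1.0]]
force: [0.3, -1.2, -1.6]
gripper_width: 0.283
grasp_force: 58.9
t 33.3 pos [0.515  0.3807 0.3296] turn -0.008 shift after turn [ 0.004  0.004 -0.015] F [-0.   0.  -1.7] w 24.4 g 58.9 tilt [-0.03 -0.01] q6 0.3
```

View pics/c7.png

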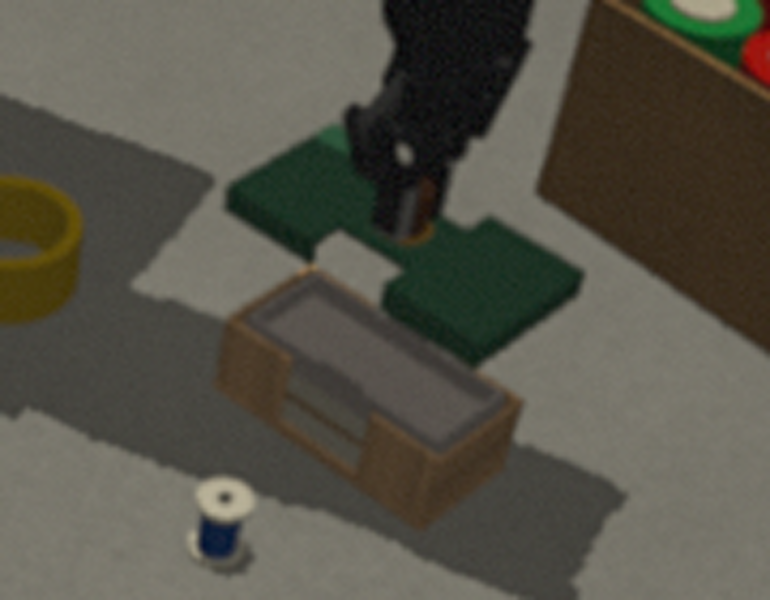

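The inner lid is seated level in the box, pan from (245,320) to (505,395). The green lid is held level about 89 mm above its seat by the knob at (410,225), and the measured weight is that of one lid. Handing in.

```bash
python3 -c "
from station import workorder
print(workorder.close_job())"
```

```text
the job is handed in; nothing more can be done
None
```

The card, upper tray and inner lid are seated in the box, the outer lid is held level about 9 cm above its seat, and the job was handed in at about 33 s; no verdict came back.

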